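Clamp a knife-handle block in the drilling fixture with its tab-lock knob

TASK

Slide the green knife-handle block along its channel until it sits fully home against the blue end stop, then pinch both orange release tabs of the fixture's knob together and turn the knob clockwise until you feel the red pad take up and press the block firmly against the fence, about two notches past first touch and no more. Let go so that both tabs spring out and lock in their notches, leaving the block clamped and home; never force the knob while it is locked, do not crush the block, and do not tip over the steel bottle or the glue bottle.

Things in the scene. Friction and masses are not known exactly. Their poses are not given: they have to be found in the camera images.
- fixture: Aluminium drilling fixture fixed to the table; plate 205 x 225 mm, 18 mm thick. Origin on the table top under the knob's axis, z up. In this frame the channel floor is at z = 18 mm, the channel runs along y, centred near x = 95 mm. A ring of 36 steel teeth, 10 degrees apart, radius 41 to 48 mm, top at z = 46 mm, surrounds the knob's foot. The plate spans x -60 to 144, y -117 to 107 mm
- stop_face (a point): Centre of the end stop's face (fixture frame x = 98, y = 55, z = 30 mm); axes as the fixture's. The blue stop (top z = 40 mm) closes the +y end of the channel; the -y end is open. The channel lies between the jaw's red pad (low x) and a dark steel fence (high x, top z = 30 mm). The fence was set by hand: the block's play between pad and fence is 1.2 to 8 mm, found only by feel
- knob: Black knob, 41 mm in diameter, top at z = 86 mm, white line on top along its x axis; origin on its vertical axis at table height; at the start its axes are the fixture's. With BOTH tabs pressed in 4 mm or more it turns clockwise seen from above, up to 1.6 rad, with little friction; under load it lags the grip a little. Let go between notches it slips back to the last notch and the tabs snap out
- knob_grip (a point): Point on the knob's axis between the two orange tabs, half-way up them (69 mm above the table); axes as the knob's. The tabs stand on its +y and -y sides, each 24 mm wide (x), 30 mm high (z = 54 to 84 mm), outer faces 33 mm from the axis (66 mm across, 52 mm pinched). Below them each has a tooth in the ring of notches
- tab_a (a joint): How far the tab on the knob's +y side is pressed in towards the axis: 0 = fully out, 0.007 m = fully in. Sprung: 3 N to start, 7 N fully in
- tab_b (a joint): The same for the tab on the knob's -y side
- jaw: Steel jaw driven by the knob along the fixture's +x, 9 mm per rad (1.6 mm per notch); origin at the fixture's at the start. Its red sprung pad, 66 mm long, z = 19 to 32 mm, has its face at x = 75 mm in this frame. Spring: once pad, block and fence touch, each notch adds about 15 N (0.14 N m at the knob). Good clamp: 15 to 35 N, that is 0.13 to 0.32 N m; over 60 N crushes the block
- block: Green knife-handle block, 36 (x) by 110 (y) by 24 mm (z), 0.13 kg, loose in the channel, axes nearly the fixture's; origin at its centre (30 mm above the table; its top stands 10 mm above pad and fence). Starts 20 to 45 mm short of the stop; fully home its centre is at y = 0 in the fixture's frame. Push its -y end, or grip it across x with the gripper part open (the knob is near)
- bottle: Upright steel drinking bottle, 68 mm in diameter, 200 mm high, origin at the centre of its underside; to the left, leave it standing
- glue: Upright yellow glue bottle, 52 mm in diameter, 110 mm high, origin at the centre of its underside; to the right, leave it standing
Things that resemble listed ones, but are neither listed nor needed, are in the scene too. What is shaped like the block but pink or yellow is not meant.

How it is judged:
On the way, in this order (a step that is already met when the one before it is completed fails the run):
1. the block is fully home against the end stop, before any clamping (centre within 2 mm of home along the channel) (y of block in the frame of fixture above -0.002 m and contact force between jaw and block below 3 N), for 0.1 s.
2. both tabs are pinched in past their notches (4 mm or more) (value of joint each of tab_a, tab_b above 0.004 m), for 0.1 s.
At the end, for the whole second after the job is handed in: The block lies flat and at rest with its centre within 2.5 mm of home along the channel, the pad presses it with 10 to 42 N, and both tabs are out (less than 1.5 mm pressed) with the knob at rest (y of block in the frame of fixture above -0.0025 m and contact force between jaw and block between 10 and 42 N and value of joint each of tab_a, tab_b below 0.0015 m and angle between block's own z axis and vertical below 0.06 rad and linear speed of block below 0.01 m/s and angular speed of knob below 0.05 rad/s); the robot touches nothing.
It fails at once if the block is crushed (more than 60 N from the pad) (contact force between jaw and block above 60 N).
It fails at once if the locked knob is forced (more than 40 N between its teeth and the ring) (contact force between knob and fixture above 40 N).
It fails at once if the steel bottle is tipped over (angle between bottle's own z axis and vertical above 0.6 rad).
It fails at once if the glue bottle is tipped over (angle between glue's own z axis and vertical above 0.6 rad).
It also fails if it takes over 58 s, if anything falls off the work surface, if the arm or the gripper's body presses on something with over 40 N, if the wrist force passes 120 N, or if a joint passes its speed limit or range.

ROBOT

A 6-joint arm with a two-finger parallel gripper is mounted at the origin on the work surface. World frame = base frame: x ahead of the robot, y to its left, z up, the work surface at z = 0. Lengths are in m, angles in rad, forces in N, time in s.
With the tool pointing down it reaches from about 0.375 to 0.9 m from the base axis. Payload 3.1 kg.
Tool frame: the origin (TCP) lies midway between the tips of the shut fingers; the grasp point (between the pads) lies env.pinch_z behind it (env.pinch_z is the distance from the TCP to the grasp point, in m); z points along the fingers, y is the line along which they close (so a half turn about z gives the same grasp; the last joint's range is limited). The gripper opens to 85 mm and grips with 20 to 120 N. Pads are 22 mm wide; open, the fingers measure 114 mm over their backs; the gripper's body (76 mm by 85 mm) begins 54 mm behind the grasp point. The pads swing forward as they close: fully open they stand 13 mm farther back than shut.
Start: joints at [1.121, 0.527, 1.433, -0, 1.181, -0.178], TCP at [0.167, 0.602, 0.231] pointing down, gripper open.
Joint ranges: [-3.08, 3.08], [-0.75, 2.2], [0.22, 2.44], [-1.43, 4.57], [0, 2.65], [-2.85, 2.85]. Speed limits (rad/s): [2.79, 2.79, 3.14, 3.14, 3.14, 3.14].

INTERFACE

Orientations are given as a unit quaternion [x, y, z, w].
In Python, from workcell import monitor, viewer, finish_job, env gives the robot as it stands. The module is installed in compiled form; this text tells all that it offers.
- The arm moves only by the shell command python3 -m handwheel 'ROWS' [FORCE]. ROWS is a JSON object of lists of equal length, an entry for each row: "translation": the shift along the tool's x, y, z in mm, a list of three; "twist": the turn, a rotation vector about the tool's x, y, z in degrees, a list of three; "fingers": the opening, from -1 (shut) to 1 (fully open). A call has 1 to 10 rows; each row is the pose to reach, as a shift and turn from the pose commanded when the call began, along the tool's axes at that moment; what a row does not reach only later rows make up. A row lasts 1/8 s, in which the tool goes at most 62.5 mm and 10.7 degrees, less where a joint would pass 70% of its speed; a pose out of reach is approached as far as the arm can. A call with a gripper value outside its range is refused whole. The fingers move at their own pace and stop on an object; FORCE is the grip in N (left out, the last holds). Time passes only in rows, so rows that repeat a pose let the fingers close. It gives the time, the measured TCP pose, the force and the opening at its end, in the units of the state.
- monitor.state(): the state, without advancing time (a new reading comes with each control period).
- viewer.camera(name): name is "side" or "top"; returns a dict with "img" (420x560x3 uint8, blue, green, red), "range_z" (420x560 float32, m along the optical axis (not along the pixel's ray), 0 where there is no reading), "fx", "fy", "cx", "cy" (pixels), "camera_from_world" (4x4, takes a point from world to camera coordinates). Camera axes: x right, y up, looking along -z (the intrinsics and any distortion apply to the point x, -y, -z); pixel columns grow to the right and rows downward; lengths in m; the calibration is good to about 2 mm. A picture is of the moment at which its call begins.
- finish_job(): hands the job in, once; it reports no verdict.
The state is a dict: "t": time; "joints": joint angles; "qd": joint speeds; "joint_torque": joint torques, N m; "ee_pos": TCP position; "eef_rot": TCP orientation; "ft_force": force on the tool from outside, world axes, zero at the start; "moment": the same for the moment, N m; "width": finger opening in m.
Only numpy, scipy, OpenCV 4.12 (cv2) and the standard library are available. Lean on these libraries where they do the work, as an engineer would, in place of code of your own. Each camera call takes 0.05 s, during which the arm holds its last target. There are 200 camera calls.

## Working session

There is one attempt and no reset: what is moved stays moved. The work goes in short steps, Python scripts to look and compute and a shell command to move; the robot and the scene stay as the last step left them, time stands still between calls to the robot, and variables do not carry over. Pictures are saved under pics/ and viewed, on a budget of 10 in all, crops included, one or two more only if the job needs it, and the job is handed in when it is done.

```bash
mkdir -p pics; cat > h.py <<'E'
import numpy as np,cv2
from workcell import monitor,viewer,env
def shot(n):
    c=viewer.camera(n); np.savez(f'{n}.npz',**c); return c
def load(n): return dict(np.load(f'{n}.npz'))
def px2w(c,u,v,z=None,d=None):
    T=np.linalg.inv(c['camera_from_world'])
    r=np.array([(u-c['cx'])/c['fx'],-(v-c['cy'])/c['fy'],-1.])
    if z is None:
        if d is None: d=c['range_z'][int(round(v)),int(round(u))]
        return (T@np.r_[r*d,1])[:3]
    o=T[:3,3]; w=T[:3,:3]@r
    return o+w*(z-o[2])/w[2]
def w2px(c,p):
    q=c['camera_from_world']@np.r_[p,1]
    return c['fx']*q[0]/-q[2]+c['cx'], c['fy']*-q[1]/-q[2]+c['cy']
E
python3 - <<'E'
from h import *
t=shot('top');s=shot('side')
cv2.imwrite('pics/top0.png',t['img']);cv2.imwrite('pics/side0.png',s['img'])
print([k for k in t],t['fx'],t['camera_from_world'],s['camera_from_world'],env.pinch_z)
print(monitor.state())
E
```

```text
['img', 'range_z', 'fx', 'fy', 'cx', 'cy', 'camera_from_world'] 397.3528333022377 [[-0.01089717 -0.99964197  0.02443729 -0.00316143]
 [ 0.99559119 -0.0085696   0.09340632 -0.56226984]
 [-0.09316346  0.02534741  0.99532813 -1.24316053]
 [ 0.          0.          0.          1.        ]] [[ 0.94700858 -0.32108414 -0.00892934 -0.52819888]
 [ 0.16949097  0.47589786  0.86301451 -0.17660273]
 [-0.27285082 -0.81879558  0.50510022 -1.2434755 ]
 [ 0.          0.          0.          1.        ]] 0.0187
{'t': 0.1, 'joints': array([ 1.12151898e+00,  5.28389392e-01,  1.43378466e+00, -1.96141222e-05,
        1.18138716e+00, -1.78491710e-01]), 'qd': array([-4.81165741e-04, -4.63675462e-04, -3.19180175e-03, -1.71466330e-04,
        5.33329880e-06, -2.62761087e-03]), 'joint_torque': array([-5.73655980e-04, -4.43302095e+01, -1.78585392e+01, -2.50947523e-04,
        3.86466461e-03, -6.50293046e-06]), 'ee_pos': array([0.16686703, 0.60164198, 0.23041818]), 'eef_rot': array([ 1.34975783e-01,  9.90848409e-01, -9.38984873e-04, -2.95274457e-04]), 'ft_force': array([0.9713435 , 0.09971105, 0.75540875]), 'moment': array([0.01224544, 0.00343216, 0.02591795]), 'width': 0.08508623044255899}
```

View pics/top0.png

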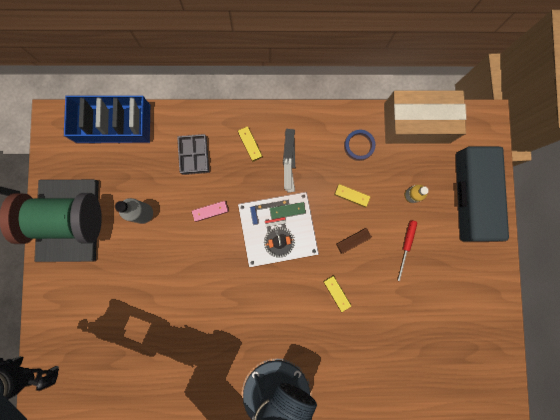

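View pics/side0.png

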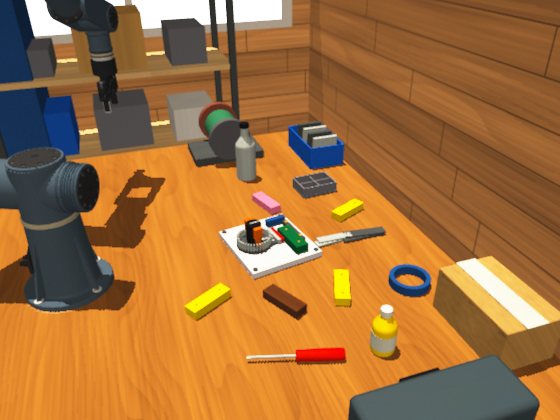

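The top view shows the fixture at about (280,230). Its knob is at (280,241), the green block at (288,210) and the blue stop at (255,215). The steel bottle is at (135,210) and the glue at (420,193). Possible confusions are the pink block (210,211), the yellow blocks (250,143), (352,195) and (338,294), and the brown block (353,240). The green one in the channel is the target, so I'll check it in a close crop.

```bash
python3 - <<'E'
from h import *
t=load('top')
c=t['img'][180:280,220:340]
cv2.imwrite('pics/c1.png',cv2.resize(c,None,fx=6,fy=6,interpolation=cv2.INTER_CUBIC))
E
```

```text
(no output)
```

View pics/c1.png

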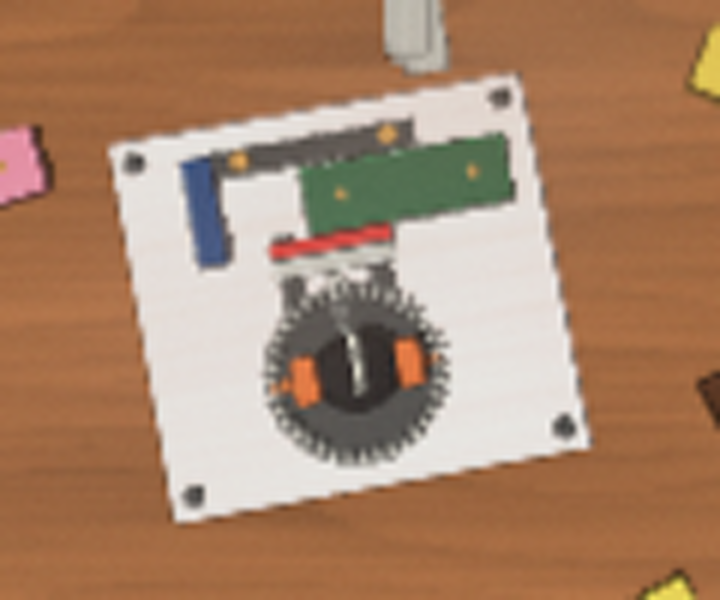

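The crop confirms the green block between the red pad and the dark fence, well short of the blue stop. Plate corners in the crop are at (108,147), (517,75), (590,447) and (178,520).

```bash
cat >> h.py <<'E'
from scipy.spatial.transform import Rotation as Ro
def fix():
    t=load('top')
    P=np.array([px2w(t,u/6+220-.42,v/6+180-.42,z=.018) for u,v in [(108,147),(517,75),(590,447),(178,520)]])[:,:2]
    F=np.array([[144,107],[144,-117],[-60,-117],[-60,107]])/1000
    a,b=F-F.mean(0),P-P.mean(0)
    th=np.arctan2((a[:,0]*b[:,1]-a[:,1]*b[:,0]).sum(),(a*b).sum())
    R=np.array([[np.cos(th),-np.sin(th)],[np.sin(th),np.cos(th)]])
    return R,P.mean(0)-R@F.mean(0),np.degrees(th),P,F
def f2w(p): R,o,*_=fix(); p=np.array(p,float)/1000; return np.r_[R@p[:2]+o,p[2]]
def w2f(p): R,o,*_=fix(); return 1000*np.r_[R.T@(np.array(p)[:2]-o),p[2]]
def delta(p,yaw=None):
    "tool-axes shift mm to bring TCP to fixture point p (mm); twist about tool z to align tool y with fixture y"
    s=monitor.state(); T=Ro.from_quat(s['eef_rot']); y=T.as_matrix()[:,1]
    yw=np.degrees(np.arctan2(-y[0],y[1]))
    print('t',round(s['t'],2),'tcp fix',w2f(s['ee_pos']).round(1),'yaw rel',round(yw-fix()[2],1),'w',round(s['width'],4),'q',s['joints'].round(2),'F',s['ft_force'].round(1),'M',s['moment'].round(2))
    print('->',p,'shift',(1000*T.inv().apply(f2w(p)-s['ee_pos'])).round(1))
E
python3 - <<'E'
from h import *
R,o,th,P,F=fix()
print(o,th,1000*(P-(F@R.T+o)))
t=load('top')
def cp(u,v,z): return w2f(px2w(t,u/6+220-.42,v/6+180-.42,z=z/1000))
print('block corners',[cp(u,v,42).round(1) for u,v in [(300,170),(505,133),(516,197),(312,236)]])
print('knob',cp(360,367,86).round(1),'tabs',cp(305,382,84).round(1),cp(408,362,84).round(1),'stop',cp(183,163,40).round(1),cp(230,262,40).round(1))
print('line',cp(345,334,86),cp(362,393,86))
print('rangez on block',w2f(px2w(t,288,210)),'plate',w2f(px2w(t,250,250)))
s=load('side')
print('side knob',[x for x in w2px(s,f2w([0,0,86]))],'block ctr',w2px(s,f2w([95,-30,42])))
delta([95,-130,140]);delta([0,0,140])
E
```

```text
[ 0.47048099 -0.01060995] 9.818282237998245 [[-0.3706411   0.40214632]
 [-1.22696357  0.83355276]
 [-0.32745425  0.19069792]
 [ 1.92505892 -1.426397  ]]
block corners [array([110.6,   9. ,  42. ]), array([ 110.6, -101. ,   42. ]), array([  76.2, -100.4,   42. ]), array([75.2,  9.1, 42. ])]
knob [ 2.3 -1.8 86. ] tabs [-0.  26.8 84. ] [  0.5 -26.2  84. ] stop [125.5  68.9  40. ] [69.6 53.8 40. ]
line [20.04698911  2.65266668 86.        ] [-10.69769501  -0.39354247  86.        ]
rangez on block [ 93.49119322 -46.88074782  44.20333409] plate [-8.23146319 94.13403752 13.81485756]
side knob [np.float64(250.89570190283618), np.float64(222.48604723575193)] block ctr (np.float64(287.77779801560257), np.float64(232.32057074072725))
t 0.1 tcp fix [-194.8  655.1  230.4] yaw rel -25.3 w 0.0851 q [ 1.12  0.53  1.43 -0.    1.18 -0.18] F [1.  0.1 0.8] M [0.01 0.   0.03]
-> [95, -130, 140] shift [-597.8 -585.4   91.4]
t 0.1 tcp fix [-194.8  655.1  230.4] yaw rel -25.3 w 0.0851 q [ 1.12  0.53  1.43 -0.    1.18 -0.18] F [1.  0.1 0.8] M [0.01 0.   0.03]
-> [0, 0, 140] shift [-456.3 -508.6   91.3]
```

```bash
python3 -m handwheel '{"translation":[[-40,-40,0],[-80,-80,0],[-120,-120,0],[-160,-158,0],[-200,-196,0],[-240,-235,0],[-280,-274,0],[-320,-313,0],[-360,-352,0],[-400,-390,0]],"twist":[[0,0,-3],[0,0,-6],[0,0,-9],[0,0,-12],[0,0,-15],[0,0,-18],[0,0,-21],[0,0,-24],[0,0,-25],[0,0,-25]],"fingers":[-1,-1,-1,-1,-1,-1,-1,-1,-1,-1]}' 40
python3 -c "
from h import *
delta([95,-130,100])"
```

```text
t: 1.35
ee_pos: [0.4487, 0.1177, 0.2312]
eef_rot: [-0.083, 0.997, 0.0, -0.0]
ft_force: [-0.2, 0.2, -0.3]
width: -0.0001
t 1.35 tcp fix [  0.5 130.1 231.2] yaw rel -0.3 w -0.0001 q [ 0.01  0.31  1.82  0.    1.01 -1.72] F [-0.2  0.2 -0.3] M [-0.   -0.03  0.01]
-> [95, -130, 100] shift [ -96.1 -259.6  131.1]
```

```bash
python3 -m handwheel '{"translation":[[-20,-50,20],[-40,-100,40],[-60,-150,60],[-78,-205,80],[-96,-260,100],[-96,-260,130],[-96,-260,165],[-96,-260,165]],"twist":[[0,0,0],[0,0,0],[0,0,0],[0,0,0],[0,0,0],[0,0,0],[0,0,0],[0,0,0]],"fingers":[-1,-1,-1,-1,-1,-1,-1,-1]}'
python3 - <<'E'
from h import *
t=shot('top')
cv2.imwrite('pics/c2.png',cv2.resize(t['img'][170:280,220:350],None,fx=5,fy=5,interpolation=cv2.INTER_CUBIC))
s=shot('side')
a=cv2.resize(s['img'][200:290,210:340],None,fx=5,fy=5,interpolation=cv2.INTER_CUBIC)
b=cv2.imread('pics/c2.png')
cv2.imwrite('pics/c2.png',cv2.resize(np.vstack([b[:,:],a]),None,fx=.6,fy=.6))
delta([94,-130,26])
E
```

```text
t: 2.35
ee_pos: [0.5832, -0.1205, 0.0634]
eef_rot: [-0.082, 0.997, 0.002, -0.003]
ft_force: [-0.4, -0.2, 1.4]
width: -0.0
t 2.45 tcp fix [  94.9 -128.6   66.5] yaw rel -0.3 w -0.0002 q [-0.39  0.72  1.62 -0.    0.8  -2.13] F [-0.1 -1.   0.5] M [-0.02  0.04  0.03]
-> [94, -130, 26] shift [ 0.8 -1.4 40.5]
```

View pics/c2.png

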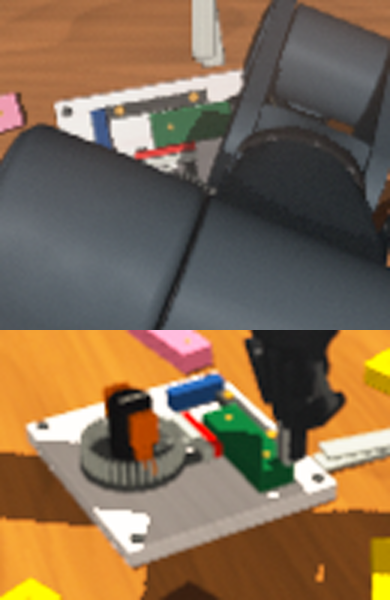

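The top view is blocked by the arm. In the side view the shut fingers stand just beyond the block's -y end. I'll lower them and push, feeling for contact.

```bash
python3 -m handwheel '{"translation":[[0,-4,15],[0,-4,30],[0,-4,40],[0,-4,40],[0,5,40],[0,14,40],[0,22,40],[0,30,40],[0,38,40],[0,46,40]],"twist":[[0,0,0],[0,0,0],[0,0,0],[0,0,0],[0,0,0],[0,0,0],[0,0,0],[0,0,0],[0,0,0],[0,0,0]],"fingers":[-1,-1,-1,-1,-1,-1,-1,-1,-1,-1]}'
python3 -c "
from h import *
delta([94,-65,26])"
```

```text
t: 3.7
ee_pos: [0.5785, -0.0756, 0.0266]
eef_rot: [-0.083, 0.997, -0.0, 0.0]
ft_force: [0.7, -1.3, 1.6]
width: -0.0002
t 3.7 tcp fix [ 95.4 -82.4  26.6] yaw rel -0.3 w -0.0002 q [-0.32  0.77  1.68 -0.    0.7  -2.06] F [ 0.7 -1.3  1.6] M [-0.3  -0.09  0.01]
-> [94, -65, 26] shift [ 1.5 17.4  0.6]
```

```bash
python3 -m handwheel '{"translation":[[0,4,0],[0,8,0],[0,10,0],[0,12,0],[0,12,0]],"twist":[[0,0,0],[0,0,0],[0,0,0],[0,0,0],[0,0,0]],"fingers":[-1,-1,-1,-1,-1]}'
python3 - <<'E'
from h import *
delta([94,-65,26])
s=shot('side')
cv2.imwrite('pics/c3.png',cv2.resize(s['img'][195:285,210:340],None,fx=6,fy=6,interpolation=cv2.INTER_CUBIC))
for p in [(95,55,42),(95+18,55,42),(77,55,42),(77,-55,42),(113,-55,42)]: print(p,(np.array(w2px(s,f2w(p)))-[210,195])*6)
E
```

```text
t: 4.32
ee_pos: [0.5761, -0.0638, 0.0262]
eef_rot: [-0.083, 0.997, 0.0, -0.0]
ft_force: [0.1, -0.2, 0.7]
width: 0.0003
t 4.33 tcp fix [ 95.  -70.5  26.2] yaw rel -0.3 w 0.0003 q [-0.3   0.77  1.69  0.    0.69 -2.04] F [ 0.1 -0.2  0.7] M [-0.08 -0.06 -0.04]
-> [94, -65, 26] shift [1.  5.5 0.2]
(95, 55, 42) [379.46725596 139.77190111]
(113, 55, 42) [412.77426264 130.23728271]
(77, 55, 42) [345.81416192 149.40559209]
(77, -55, 42) [458.78089176 261.0683913 ]
(113, -55, 42) [528.66658614 239.48969172]
```

View pics/c3.png

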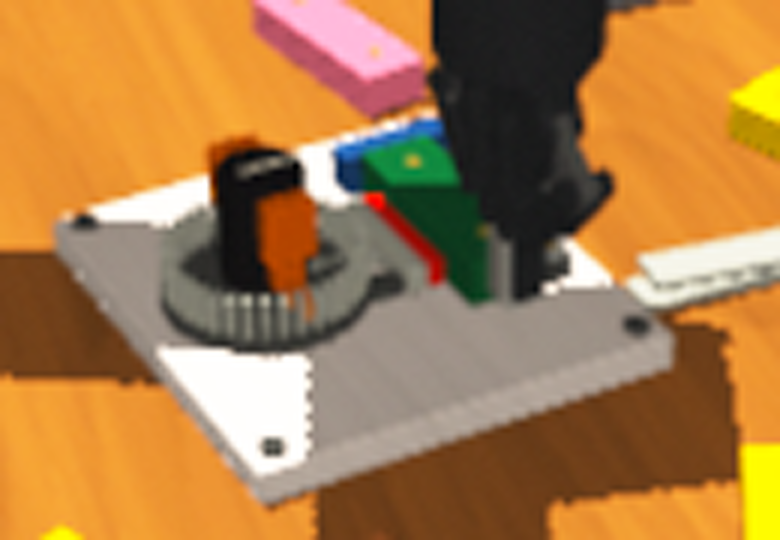

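The block's far end, at about (365,155), is still roughly 10 mm short of the home prediction (346,149). I'll keep pushing gently until the force rises.

```bash
for i in 1 2; do python3 -m handwheel '{"translation":[[0,1.5,0],[0,3,0],[0,3,0]],"twist":[[0,0,0],[0,0,0],[0,0,0]],"fingers":[-1,-1,-1]}'|grep -E "force|ee_pos"; python3 -c "
from h import *
delta([94,-65,26])"; done
```

```text
ee_pos: [0.5774, -0.0631, 0.0267]
ft_force: [1.6, -6.9, -0.6]
t 4.75 tcp fix [ 96.4 -69.9  26.7] yaw rel -0.3 w 0.0001 q [-0.3   0.77  1.69 -0.    0.69 -2.03] F [ 1.6 -6.9 -0.6] M [-1.16 -0.13 -0.01]
-> [94, -65, 26] shift [2.4 4.9 0.6]
ee_pos: [0.5781, -0.0628, 0.0271]
ft_force: [0.6, -15.6, -1.0]
t 5.12 tcp fix [ 97.1 -69.7  27.1] yaw rel -0.2 w 0.0002 q [-0.3   0.76  1.69 -0.01  0.68 -2.03] F [  0.6 -15.6  -1. ] M [-2.35 -0.14  0.04]
-> [94, -65, 26] shift [3.2 4.7 1.1]
```

The force rose to 15 N at TCP y≈-70, which is the block end at -55 plus the 15 mm half-finger, so the block is home. I'll back off, go above the knob and look.

```bash
python3 -m handwheel '{"translation":[[0,-8,0],[0,-18,0],[0,-18,-40],[0,-18,-80],[0,-18,-110],[45,10,-110],[95,64,-110],[95,64,-110],[95,64,-110]],"twist":[[0,0,0],[0,0,0],[0,0,0],[0,0,0],[0,0,0],[0,0,0],[0,0,0],[0,0,0],[0,0,0]],"fingers":[-1,-1,-1,-1,0.5,1,1,1,1]}'
python3 - <<'E'
from h import *
delta([0,0,110])
s=shot('side')
cv2.imwrite('pics/c4.png',cv2.resize(s['img'][180:280,210:340],None,fx=6,fy=6,interpolation=cv2.INTER_CUBIC))
for p in [(77,55,42),(113,55,42),(113,-55,42),(77,-55,42),(77,-55,18)]: print(p,(np.array(w2px(s,f2w(p)))-[210,180])*6)
E
```

```text
t: 6.25
ee_pos: [0.4709, -0.0101, 0.1365]
eef_rot: [-0.083, 0.997, 0.0, 0.0]
ft_force: [-0.0, -0.1, -0.5]
width: 0.0855
t 6.25 tcp fix [  0.5   0.4 136.5] yaw rel -0.3 w 0.0855 q [-0.26  0.48  1.9   0.    0.76 -2.  ] F [-0.  -0.1 -0.5] M [-0.04 -0.06 -0.05]
-> [0, 0, 110] shift [ 0.5 -0.4 26.5]
(77, 55, 42) [345.81416192 239.40559209]
(113, 55, 42) [412.77426264 220.23728271]
(113, -55, 42) [528.66658614 329.48969172]
(77, -55, 42) [458.78089176 351.0683913 ]
(77, -55, 18) [458.96807738 395.72825514]
```

View pics/c4.png

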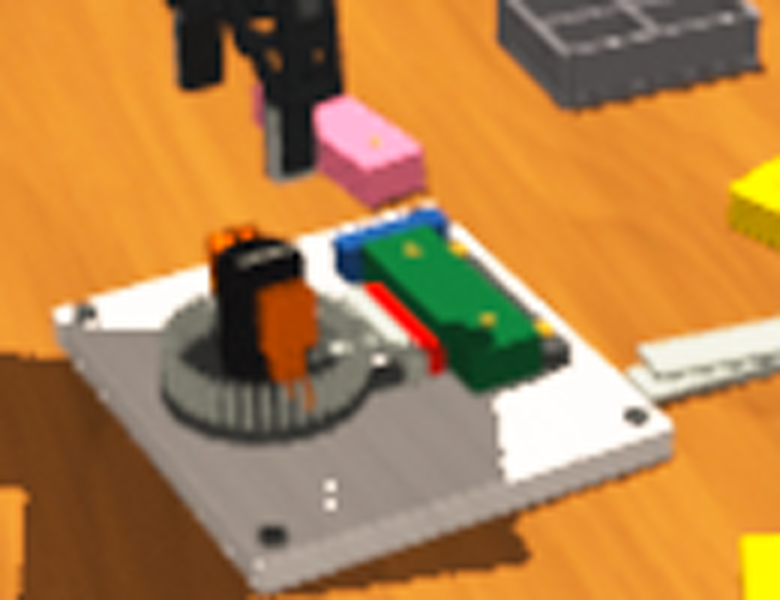

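The block sits against the blue stop at (365,240), and the tabs are at (232,240) and (287,335). I'll use the fingertip pixel, about (290,176), to check for a side-camera offset before pinching.

```bash
python3 - <<'E'
from h import *
s=load('side')
def c(p): return ((np.array(w2px(s,f2w(p)))-[210,180])*6).round(0)
for n,p in dict(tip_in=(.5,-43,149.5),tip_out=(.5,-57,149.5),tipL=(.5,43,149.5),tipLo=(.5,57,149.5),knobtop=(0,0,86),tabneg_out_bot=(12,-33,54),tabneg_out_top=(12,-33,84),tabneg_x=(-12,-33,84),ringfront=(0,-48,46),corner=(144,-117,18),c2=(-60,-117,18),c3=(-60,107,18)).items(): print(n,c(p))
print('offset per mm',c((10,0,86))-c((0,0,86)),c((0,10,86))-c((0,0,86)),c((0,0,96))-c((0,0,86)))
E
```

```text
tip_in [285. 172.]
tip_out [300. 187.]
tipL [199.  88.]
tipLo [185.  75.]
knobtop [245. 255.]
tabneg_out_bot [305. 344.]
tabneg_out_top [303. 286.]
tabneg_x [253. 301.]
ringfront [297. 383.]
corner [659. 423.]
c2 [243. 560.]
c3 [ 38. 307.]
offset per mm [21. -6.] [ -9. -10.] [ -1. -19.]
```

```bash
python3 -m handwheel '{"translation":[[-1,-3,20],[-1,-3,40],[-1,-3,60],[-1,-3,74],[-1,-3,74]],"twist":[[0,0,0],[0,0,0],[0,0,0],[0,0,0],[0,0,0]],"fingers":[1,1,1,1,1]}' 20
python3 - <<'E'
from h import *
delta([0,0,50])
s=shot('side')
cv2.imwrite('pics/c5.png',cv2.resize(s['img'][195:270,225:325],None,fx=8,fy=8,interpolation=cv2.INTER_CUBIC))
E
```

```text
t: 6.92
ee_pos: [0.4729, -0.0139, 0.0613]
eef_rot: [-0.082, 0.997, 0.0, -0.001]
ft_force: [0.6, 1.5, 0.6]
width: 0.0856
t 6.92 tcp fix [ 1.9 -3.6 61.3] yaw rel -0.4 w 0.0856 q [-0.27  0.63  1.95  0.    0.57 -2.  ] F [0.6 1.5 0.6] M [ 0.    0.02 -0.  ]
-> [0, 0, 50] shift [ 1.9  3.6 11.3]
```

View pics/c5.png

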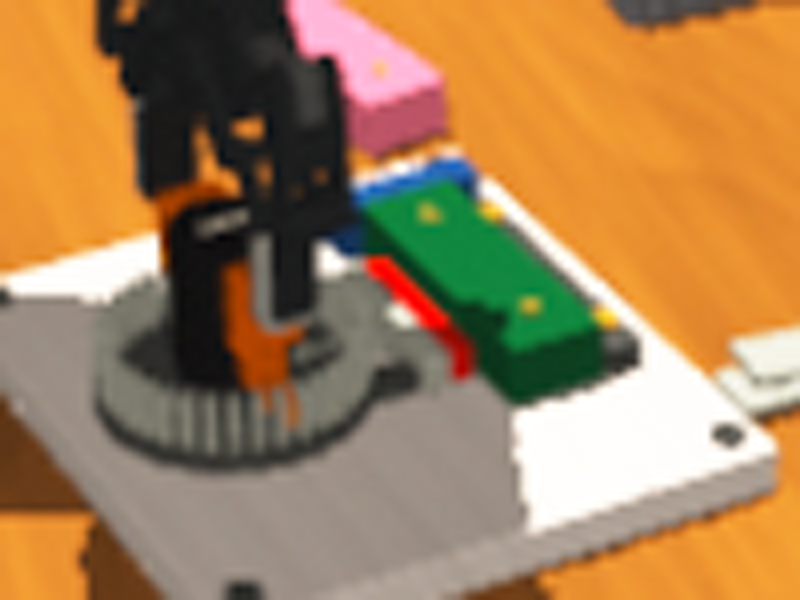

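The near finger at (285,290) straddles the near tab at (245,320), and the far finger at (170,150) is outside the far tab. For the remaining offset I'll use the depth points, comparing tab and finger within one camera.

```bash
python3 - <<'E'
from h import *
s=load('side'); im=s['img'].astype(int)
def pts(m):
    v,u=np.nonzero(m); return np.array([w2f(px2w(s,a,b)) for a,b in zip(u,v)]).round(0).astype(int),u,v
B,G,R=im[...,0],im[...,1],im[...,2]
reg=np.zeros(B.shape,bool); reg[218:252,243:266]=1
orange=(R>150)&(G<110)&(B<60)&reg
p,u,v=pts(orange)
near=p[(p[:,1]<-15)]
print('near tab n',len(near),'x',np.percentile(near[:,0],[3,50,97]),'y',np.percentile(near[:,1],[3,50,97]),'z',np.percentile(near[:,2],[3,97]))
far=p[(p[:,1]>5)];print('far tab',np.percentile(far,[3,50,97],axis=0) if len(far) else 0)
reg[:]=0; reg[200:237,253:268]=1
dark=(R<90)&(abs(R-B)<25)&reg
p,u,v=pts(dark); q=p[(p[:,1]<-30)&(p[:,2]<110)]
print('finger',len(q),np.percentile(q,[3,25,50,75,97],axis=0))
g=s['img'][195:215,240:262]
E
```

```text
near tab n 52 x [-8.   -1.5   6.47] y [-50.47 -33.5  -27.  ] z [37.53 81.  ]
far tab [[ -7.    20.81  14.74]
 [ -1.5   26.    82.  ]
 [ 36.44 118.76  84.46]]
finger 50 [[ -6.06 -64.53  82.47]
 [ -3.   -62.    88.  ]
 [ -1.   -61.    94.  ]
 [  4.   -58.   101.  ]
 [  8.53 -51.29 108.  ]]
```

Depth agrees with the frame: near tab outer face y≈-33.5, finger back at -61 against an expected -60.6. So I'll centre at (0,0), go down to grasp height and start closing.

```bash
python3 -m handwheel '{"translation":[[2,3.5,3],[2,3.5,10],[2,3.5,10],[2,3.5,10],[2,3.5,10],[2,3.5,10]],"twist":[[0,0,0.4],[0,0,0.4],[0,0,0.4],[0,0,0.4],[0,0,0.4],[0,0,0.4]],"fingers":[1,1,0.5,0.5,0.5,0.5]}' 25
python3 -c "
from h import *
delta([0,0,51])"
```

```text
t: 7.72
ee_pos: [0.4703, -0.0107, 0.0525]
eef_rot: [-0.079, 0.997, -0.0, 0.0]
ft_force: [-1.4, -4.8, 0.5]
width: 0.0636
t 7.72 tcp fix [-0.2 -0.1 52.5] yaw rel -0.7 w 0.0636 q [-0.26  0.65  1.96 -0.    0.54 -1.99] F [-1.4 -4.8  0.5] M [-0.75  0.09 -0.09]
-> [0, 0, 51] shift [-0.2  0.1  1.5]
```

```bash
python3 -m handwheel '{"translation":[[0,-1,0],[0,-2,0],[0,-2,0],[0,-2,0],[0,-2,0]],"twist":[[0,0,-0.6],[0,0,-0.6],[0,0,-0.6],[0,0,-0.6],[0,0,-0.6]],"fingers":[0.5,0.5,0.38,0.38,0.38]}' 25
python3 -c "
from h import *
delta([0,0,51])"
```

```text
t: 8.35
ee_pos: [0.4703, -0.0118, 0.0526]
eef_rot: [-0.084, 0.996, 0.0, 0.0]
ft_force: [-1.2, -0.6, 6.5]
width: 0.0589
t 8.35 tcp fix [-0.4 -1.2 52.6] yaw rel -0.1 w 0.0589 q [-0.26  0.65  1.96  0.    0.54 -2.  ] F [-1.2 -0.6  6.5] M [-0.09  0.06 -0.02]
-> [0, 0, 51] shift [-0.4  1.2  1.6]
```

```bash
python3 -m handwheel '{"translation":[[0,0,0],[0,0,0],[0,0,0],[0,0,0]],"twist":[[0,0,0],[0,0,0],[0,0,0],[0,0,0]],"fingers":[0.25,0.2,0.15,0.15]}' 40
python3 -c "
from h import *
delta([0,0,51])"
```

```text
t: 8.85
ee_pos: [0.4705, -0.0121, 0.0536]
eef_rot: [-0.085, 0.996, -0.0, 0.001]
ft_force: [-2.4, -1.9, 15.2]
width: 0.0498
t 8.85 tcp fix [-0.2 -1.5 53.6] yaw rel -0.1 w 0.0498 q [-0.26  0.64  1.96  0.    0.54 -2.  ] F [-2.4 -1.9 15.2] M [-0.23  0.33  0.01]
-> [0, 0, 51] shift [-0.2  1.5  2.6]
```

Both tabs are in (50 mm across). Now I'll turn clockwise in steps and watch the vertical moment.

```bash
python3 -m handwheel '{"translation":[[0,0,-1],[0,0,-1.5],[0,0,-1.5],[0,0,-1.5],[0,0,-1.5]],"twist":[[0,0,0],[0,0,3],[0,0,6],[0,0,10],[0,0,10]],"fingers":[0.15,0.15,0.15,0.15,0.15]}'
python3 -c "
from h import *
delta([0,0,51])"
```

```text
t: 9.48
ee_pos: [0.4704, -0.0116, 0.0538]
eef_rot: [0.003, 1.0, 0.0, 0.0]
ft_force: [1.2, 2.1, 3.1]
width: 0.0497
t 9.47 tcp fix [-0.3 -0.9 53.8] yaw rel -10.1 w 0.0497 q [-0.26  0.64  1.96  0.    0.54 -1.83] F [1.2 2.1 3.1] M [ 0.43 -0.19 -0.04]
-> [0, 0, 51] shift [-0.1  1.   2.8]
```

```bash
cat > m.py <<'E'
from h import *
s=monitor.state();y=Ro.from_quat(s['eef_rot']).as_matrix()[:,1]
print(round(s['t'],2),'yaw',round(float(np.degrees(np.arctan2(-y[0],y[1]))-fix()[2]),1),'F',s['ft_force'].round(1),'M',s['moment'].round(3),'w',round(s['width'],4),'tcp',w2f(s['ee_pos']).round(1))
E
python3 -m handwheel '{"translation":[[0,0,0],[0,0,0],[0,0,0]],"twist":[[0,0,2.5],[0,0,5],[0,0,5]],"fingers":[0.15,0.15,0.15]}' >/dev/null; python3 m.py
python3 -m handwheel '{"translation":[[0,0,0],[0,0,0],[0,0,0]],"twist":[[0,0,2.5],[0,0,5],[0,0,5]],"fingers":[0.15,0.15,0.15]}' >/dev/null; python3 m.py
```

```text
9.85 yaw -15.1 F [0.8 5.6 2.1] M [ 0.978 -0.345  0.014] w 0.0498 tcp [-0.3 -0.7 53.8]
10.22 yaw -20.1 F [0.8 6.8 3.4] M [ 1.261 -0.423  0.003] w 0.0499 tcp [-0.2 -0.4 53.8]
```

```bash

python3 -m handwheel '{"translation":[[0,0.5,0],[0,1,0],[0,1,0]],"twist":[[0,0,2.5],[0,0,5],[0,0,5]],"fingers":[0.15,0.15,0.15]}' >/dev/null; python3 m.py
python3 -m handwheel '{"translation":[[0,0,0],[0,0,0],[0,0,0]],"twist":[[0,0,2.5],[0,0,5],[0,0,5]],"fingers":[0.15,0.15,0.15]}' >/dev/null; python3 m.py
```

```text
10.6 yaw -25.1 F [1.6 5.6 2.9] M [ 0.978 -0.373 -0.017] w 0.0495 tcp [ 0.  -0.  53.8]
10.97 yaw -30.1 F [1.6 7.5 2.5] M [ 1.306 -0.402  0.037] w 0.0491 tcp [ 0.1  0.2 53.8]
```

```bash

python3 -m handwheel '{"translation":[[0,0.5,0],[0,1,0],[0,1,0]],"twist":[[0,0,2.5],[0,0,5],[0,0,5]],"fingers":[0.15,0.15,0.15]}' >/dev/null; python3 m.py
python3 -m handwheel '{"translation":[[0,0,0],[0,0,0],[0,0,0]],"twist":[[0,0,2.5],[0,0,5],[0,0,5]],"fingers":[0.15,0.15,0.15]}' >/dev/null; python3 m.py
```

```text
11.35 yaw -35.0 F [1.7 4.8 3.2] M [ 0.946 -0.275  0.108] w 0.0493 tcp [ 0.4  0.6 53.8]
11.72 yaw -40.0 F [1.9 6.8 3.2] M [ 1.199 -0.389  0.236] w 0.0496 tcp [ 0.5  0.8 53.8]
```

The torque has been rising since about -28°: 0.11 N m at -35° and 0.24 at -40°. The 40° notch is therefore the right one, so I'll go to about 45° and see the torque before releasing.

```bash

python3 -m handwheel '{"translation":[[0,0.5,0],[0,1,0],[0,1,0]],"twist":[[0,0,1.5],[0,0,3],[0,0,3]],"fingers":[0.15,0.15,0.15]}' >/dev/null; python3 m.py
python3 -m handwheel '{"translation":[[0,0,0],[0,0,0],[0,0,0],[0,0,0]],"twist":[[0,0,1],[0,0,2],[0,0,2],[0,0,2]],"fingers":[0.15,0.15,0.15,0.15]}' >/dev/null; python3 m.py
python3 - <<'E'
from h import *
s=shot('side')
cv2.imwrite('pics/c6.png',cv2.resize(s['img'][195:270,225:325],None,fx=8,fy=8,interpolation=cv2.INTER_CUBIC))
E
```

```text
12.1 yaw -43.1 F [0.6 3.5 3.2] M [ 0.707 -0.165  0.262] w 0.0496 tcp [ 0.7  1.  53.8]
12.6 yaw -45.1 F [1.4 4.  3.3] M [ 0.835 -0.191  0.288] w 0.0496 tcp [ 0.8  1.1 53.8]
```

View pics/c6.png

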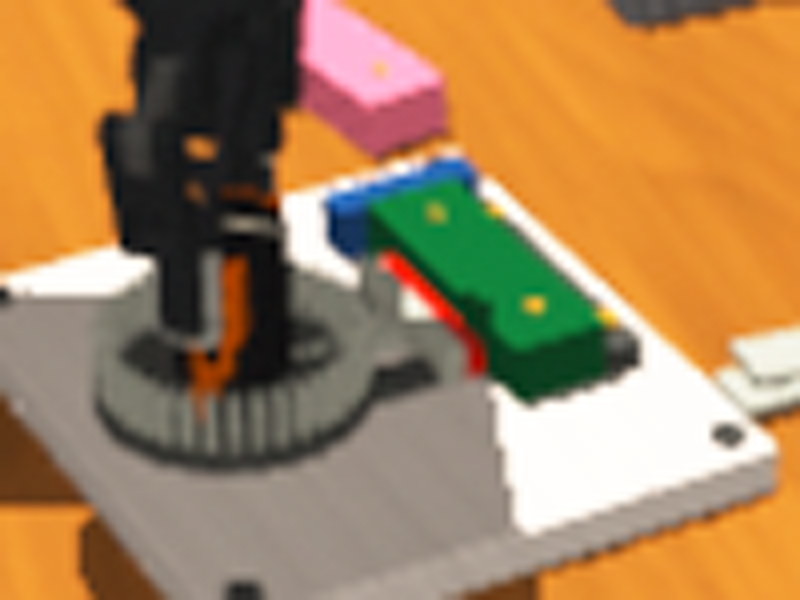

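The red pad is against the block, and the block is still at the blue stop (365,205). The torque is 0.29 N m at 45°, which predicts about 0.22 N m (24 N) at the 40° notch. Releasing slowly.

```bash

python3 -m handwheel '{"translation":[[0,0,0],[0,0,0],[0,0,0],[0,0,0]],"twist":[[0,0,0],[0,0,0],[0,0,0],[0,0,0]],"fingers":[0.25,0.3,0.36,0.42]}' 25|grep width; python3 m.py
python3 -m handwheel '{"translation":[[0,0,0],[0,0,0],[0,0,0],[0,0,0],[0,0,0]],"twist":[[0,0,0],[0,0,0],[0,0,0],[0,0,0],[0,0,0]],"fingers":[0.5,0.6,0.8,1,1]}' |grep width; python3 m.py
```

```text
width: 0.0608
13.15 yaw -45.1 F [ 0.4  1.6 -6.2] M [0.11  0.052 0.227] w 0.0608 tcp [ 0.5  1.  53.6]
width: 0.0854
13.78 yaw -45.1 F [0.3 0.4 0.1] M [ 0.029 -0.075 -0.003] w 0.0854 tcp [ 1.2  0.8 54. ]
```

Next I'll lift straight up, then move away to the start side and inspect from the top.

```bash

python3 -m handwheel '{"translation":[[0,0,-20],[0,0,-50],[0,0,-90],[0,0,-130],[0,0,-160],[0,0,-160]],"twist":[[0,0,0],[0,0,0],[0,0,0],[0,0,0],[0,0,0],[0,0,0]],"fingers":[1,1,1,1,1,1]}' >/dev/null; python3 m.py
python3 -c "
from h import *
delta([-180,400,215])"
```

```text
14.53 yaw -45.1 F [-0.  -0.3 -0.1] M [-0.011  0.063  0.026] w 0.0854 tcp [  2.4   0.4 216. ]
t 14.53 tcp fix [  2.4   0.4 216. ] yaw rel -45.1 w 0.0854 q [-0.26  0.34  1.82  0.    0.97 -1.21] F [-0.  -0.3 -0.1] M [-0.01  0.06  0.03]
-> [-180, 400, 215] shift [411.9 152.7  -1. ]
```

```bash

python3 -m handwheel '{"translation":[[50,18,0],[100,37,0],[150,55,0],[200,74,0],[250,92,0],[300,110,0],[350,130,0],[400,148,0],[400,148,0]],"twist":[[0,0,0],[0,0,0],[0,0,0],[0,0,0],[0,0,0],[0,0,0],[0,0,0],[0,0,0],[0,0,0]],"fingers":[1,1,1,1,1,1,1,1,1]}' >/dev/null; python3 m.py
python3 - <<'E'
from h import *
t=shot('top');s=shot('side')
a=cv2.resize(t['img'][180:280,220:340],(480,400),interpolation=cv2.INTER_CUBIC)
b=cv2.resize(s['img'][200:270,225:345-36],None,fx=400/70,fy=400/70,interpolation=cv2.INTER_CUBIC)[:,:320]
cv2.imwrite('pics/c7.png',np.hstack([a,b]))
E
```

```text
15.65 yaw -44.7 F [ 0.4 -1.1 -0.2] M [-0.006  0.044  0.023] w 0.0855 tcp [-178.9  390.9  212.7]
```

View pics/c7.png

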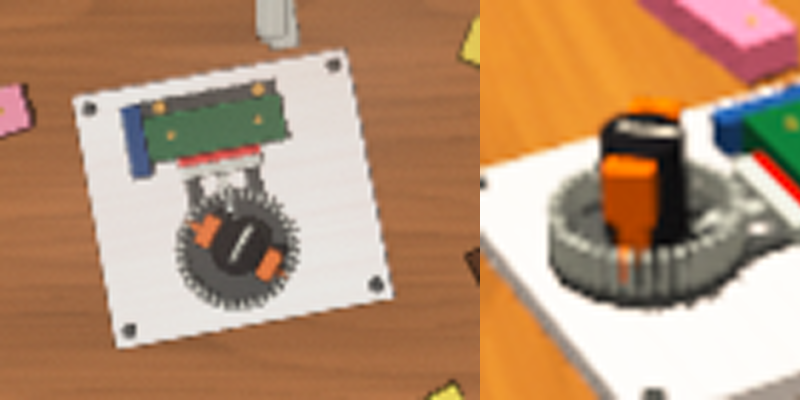

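The block is against the blue stop (145,140) with the red pad against it. The tabs are at (206,231) and (269,263) and the knob is turned about 40°. A quick measurement before handing in.

```bash
python3 - <<'E'
from h import *
t0=load('top')
R,o,*_=fix.__call__() if 0 else (None,None)
# plate fixed: fit uses pixel values and calibration only
def cp(u,v,z): return w2f(px2w(t0,u/4+220-.37,v/4+180-.37,z=z/1000))
a,b=cp(206,231,84),cp(269,263,84); d=a-b
print('angle',np.degrees(np.arctan2(-d[0],d[1])),'sep',np.hypot(*d[:2]))
l=cp(253,226,86)-cp(232,263,86); print('line',np.degrees(np.arctan2(l[1],l[0])))
im=t0['img'].astype(int); B,G,R=im[...,0],im[...,1],im[...,2]
m=(G>R+12)&(G>B+12); m[:195]=0;m[225:]=0;m[:,:240]=0;m[:,300:]=0
v,u=np.nonzero(m); r=cv2.minAreaRect(np.c_[u,v].astype(np.float32))
print('block ctr',w2f(px2w(t0,*r[0],z=.042)).round(1),r[1])
m=(R>150)&(G<130)&(B<90);m[:230]=0;m[255:]=0;m[:,:262]=0;m[:,295:]=0
n,lab,st,c=cv2.connectedComponentsWithStats(m.astype(np.uint8)); print(st[1:],[w2f(px2w(t0,*x,z=.084)).round(1) for x in c[1:]])
E
```

```text
angle -37.288175044019255 sep 53.48699884738158
line -40.101107865578555
block ctr [97.3  0.2 42. ] (11.090897560119629, 34.16712188720703)
[[268 234   7   8  35]
 [284 242   6   8  28]
 [290 248   1   1   1]] [array([17.4, 21.7, 84. ]), array([-16.8, -20.2,  84. ]), array([-24.9, -28.9,  84. ])]
```

```bash
python3 -c "
from workcell import finish_job
print(finish_job())"
```

```text
the job is handed in; nothing more can be done
None
```

I slid the green block home against the blue stop, pinched both tabs, turned the knob about 45° clockwise and released it. It settled in the 40° notch, with the block clamped against the fence. The job was handed in after about 16 s of robot time, and no verdict was reported.

**Last checks:**
- **Block:** its centre is 0.2 mm from home along the channel, measured in the last top view.
- **Knob:** it stands about 39–40° clockwise, by the tab centres and the white line. An earlier tab reading by eye gave 37°.
- **Tabs:** both look fully out. Their spacing is about 54 mm, against 53 mm before the pinch.
- **Clamp force:** the torque was 0.29 N m at 45°. By its slope that leaves about 0.22 N m, or 24 N, at the 40° notch. This is inferred from the wrist torque; I did not measure the pad force itself.
- **Arm:** it is clear of the fixture, and I never went near either bottle.

**One disagreement:** the side camera's pixels put the fixture several mm off the top camera's estimate. Depth readings and the feel of the fingers on the tabs settled it at about 1 to 2 mm, close to the top camera's value.

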